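# Set the index dial of a gem-polishing fixture

### The job

Turn the dark dial by gently pushing its upright black finger stub sideways with the closed fingertips (do not pinch or lift the dial), until the dial's white index line lines up with the red target line on the white scale ring. Then press the green lock button on the same fixture all the way down and let it come up again, leaving the dial on the line. Leave the other things on the bench where they stand.

Things in the scene. Friction and masses are not known exactly. Their poses are not given: they have to be found in the camera images.
- fixture: The polishing fixture, fixed to the bench: a steel plate 220 (x) by 305 (y) by 14 mm, carrying a round white scale ring (radius 96 mm, top at z = 38 mm, thin black graduation lines every 15 degrees), the dial in the ring, and the lock button. Origin on the bench surface under the dial's axis, z up; the plate reaches from y = -185 to +120 mm in this frame, and the button stands at y = -140 mm. Placed anywhere on the bench within reach, with any yaw up to 0.4 rad.
- dial (a joint): Angle of the dark steel dial (radius 71 mm, top face 40 mm above the bench) about its upright axis, rad, growing counter-clockwise seen from above; 0 when the index line points along the fixture's +x. It turns freely either way (no stop within a full turn of 0) against a light friction of 0.08 N m (about 1.7 N at the stub), has no spring, and stays where it is left.
- dial_axis (a point): Point on the dial's axis at the height of its top face (40 mm above the bench). A brass post (radius 11 mm at the foot) with a green stone stands here, up to 71 mm above the bench.
- stub_top (a point): Centre of the top of the finger stub: an upright black cylinder, diameter 14 mm with a yellow top, fixed on the dial 48 mm from its axis, exactly opposite the index line; it rises 30 mm from the dial's face (from 40 to 70 mm above the bench). Nothing else on the dial stands at this radius.
- index_tip (a point): Outer end of the dial's white index line (6 mm wide, 46 mm long, radial), 72 mm from the axis, at the height of the dial's face. It turns with the dial.
- target_line (a point): Inner end of the red target line (7 mm wide, 23 mm long, radial, flat on the white scale ring, with a red tab 18 mm wide outside the ring), 72 mm from the dial's axis. Fixed during the job; the index tip meets this point when the dial is set.
- spindle (a joint): Lift of the dial with its spindle, m: 0 when seated, as it must stay; the dial rests by its own weight of about 1 kg and could be pulled up 12 mm.
- lock_button (a joint): Travel of the green lock button, m: 0 up, 0.006 fully down. It springs back; fully down takes 5 N. It does not really block the dial.
- lock_button_top (a point): Centre of the top of the green lock button (diameter 28 mm, in a black housing of 44 mm; its top is 36 mm above the bench, 10 mm above the housing), which is pressed straight down.
- dop: Loose brass stone holder, diameter 12 mm with a 16 mm head, 50 mm tall, standing on the fixture's plate about 80 mm from the button. Bystander. Origin at the centre of its foot.
- stone_jar: Loose amber jar, diameter 30 mm, 38 mm tall, standing on the fixture's plate about 80 mm from the button, on the other side. Bystander. Origin at the centre of its foot.
- hammer: Small hammer, 260 mm long with a wooden handle, lying on the bench. Bystander. Origin at the centre of its underside.
- brush: Flat brush, 180 mm long with a wooden handle, lying on the bench. Bystander. Origin at the centre of its underside.
- tub: Open white tub 110 by 110 by 50 mm. Bystander. Origin at the centre of its underside.
- oil: White bottle with red cap, diameter 48 mm, 120 mm tall. Bystander. Origin at the centre of its underside.

How it is judged:
On the way, in this order (a step that is already met when the one before it is completed fails the run):
1. the index line stands still on the red target line (horizontal distance between index_tip and target_line below 0.005 m and velocity of joint dial between -0.1 and 0.1 rad/s), for 0.2 s.
2. the lock button is pressed down with the dial on the line (horizontal distance between index_tip and target_line below 0.005 m and value of joint lock_button above 0.0045 m), for 0.05 s.
At the end, for the whole second after the job is handed in: The tip of the white index line is within 5 mm (about 4 degrees) of the inner end of the red line, the dial is still and seated, and the lock button, after being pressed more than 4.5 mm, is up again (horizontal distance between index_tip and target_line below 0.005 m and velocity of joint dial between -0.05 and 0.05 rad/s and value of joint each of lock_button, spindle below 0.0015 m); the robot touches nothing.
It fails at once if the dial is lifted more than 3 mm (value of joint spindle above 0.003 m).
It fails at once if the dial is pinched or pushed hard (over 20 N from the fingers) (contact force between the fingers and dial above 20 N).
It fails at once if the lock button is pressed (over 3 mm) while the index is more than 8 mm off the line (value of joint lock_button above 0.003 m and horizontal distance between index_tip and target_line above 0.008 m).
It fails at once if one of the other things on the bench is moved more than 20 mm (distance of any of dop, stone_jar, hammer, brush, tub, oil from where it was at the start of the episode above 0.02 m).
It also fails if it takes over 56 s, if anything falls off the work surface, if the arm or the gripper's body presses on something with over 40 N, if the wrist force passes 120 N, or if a joint passes its speed limit or range.

### The arm

A 6-joint arm with a two-finger parallel gripper is mounted at the origin on the work surface. World frame = base frame: x ahead of the robot, y to its left, z up, the work surface at z = 0. Lengths are in m, angles in rad, forces in N, time in s.
With the tool pointing down it reaches from about 0.4 to 0.925 m from the base axis. Payload 12.5 kg.
Tool frame: the origin (TCP) lies on the centre line of the jaws, within the pads' length; the fingertips stand 25 mm ahead of it and the grasp point (between the pads) lies 6 mm ahead of it (robot.finger_overhang is the distance from the TCP to the fingertips, in m); z points along the fingers, x is the direction in which the jaws open and shut, and the axes are right-handed (so a half turn about z gives the same grasp; the last joint's range is limited). The gripper opens to 95 mm and grips with 3 to 60 N. Pads are 20 mm wide; open, the fingers measure 119 mm over their backs; the gripper's body (75 mm by 180 mm) begins 59 mm behind the grasp point.
Start: joints at [-1.219, 0.491, 1.559, -0, 1.092, -0.106], TCP at [0.276, -0.561, 0.24] pointing down, gripper open.
Joint ranges: [-3.1, 3.1], [-0.84, 2.19], [0.05, 2.79], [-1.13, 4.28], [0.06, 2.93], [-2.69, 2.69]. Speed limits (rad/s): [2.22, 2.22, 2.79, 3.14, 3.14, 3.14].

### API

Orientations are given as a 3x3 rotation matrix whose columns are the frame's x, y, z axes.
In Python, from rig import robot gives the robot as it stands.
- The arm moves only by the tool step_arm, never from a script. Its argument "targets" is a list of rows, each a list of 3 entries, a list of its own where there are three numbers: the shift along the tool's x, y, z in m, then the turn, a rotation vector about the tool's x, y, z in degrees, then the finger opening in m, from 0 to 0.0951. In form: [[[dx, dy, dz], [rx, ry, rz], hand], ...]. A call has exactly 10 rows; each row is the pose to reach, as a shift and turn from the pose measured when the call began, along the tool's axes at that moment; what a row does not reach only later rows make up. A row lasts 1/12 s, in which the tool goes at most 41.7 mm and 7.16 degrees, less where a joint would pass 70% of its speed; a pose out of reach is approached as far as the arm can. A call with a gripper value outside its range is refused whole. The fingers move at their own pace and stop on an object; "newtons" is the grip in N (left out, the last holds). Time passes only in rows, so rows that repeat a pose let the fingers close, or fill a call up. It gives the time, the measured TCP pose, the force and the opening at its end, in the units of the state.
- robot.get_state(): the state, without advancing time (a new reading comes with each control period).
- robot.capture(name): name is "side" or "top"; returns a dict with "frame" (420x560x3 uint8, red, green, blue), "intrinsics" (3x3 intrinsics, pixels), "extrinsics" (4x4, takes a point from world to camera coordinates). Camera axes: x right, y up, looking along -z (the intrinsics and any distortion apply to the point x, -y, -z); pixel columns grow to the right and rows downward; lengths in m; the calibration is good to about 2 mm. A picture is of the moment at which its call begins. There is no depth.
- robot.sign_off(): hands the job in, once; it reports no verdict.
The state is a dict: "time": time; "q": joint angles; "qvel": joint speeds; "joint_efforts": joint torques, N m; "tool_pos": TCP position; "eef_rot": TCP orientation; "contact_force": force on the tool from outside, world axes, zero at the start; "moment": the same for the moment, N m; "gripper_width": finger opening in m.
Only numpy, scipy, OpenCV 4.12 (cv2) and the standard library are available. Lean on these libraries where they do the work, as an engineer would, in place of code of your own. Each camera call takes 0.05 s, during which the arm holds its last target.

## Working session

There is one attempt and no reset: what is moved stays moved. The work goes in short steps, Python scripts to look and compute and a tool call to move; the robot and the scene stay as the last step left them, time stands still between calls to the robot, and variables do not carry over. Pictures are saved under pics/ and viewed, and the job is handed in when it is done.

Besides the shell and the picture viewer there is one more tool, called after "Call:" in YAML: its name, and indented under it one key for each argument. step_arm: Moves the arm, as the interface text tells. Its arguments: {"type":"object","properties":{"targets":{"type":"array","items":{"type":"array"}},"newtons":{"type":"number"}},"required":["targets"]}

```bash
ls; mkdir -p pics; python3 - <<'E'
from rig import robot
import cv2,pickle
s=robot.get_state();print(s['time'],s['tool_pos'],s['eef_rot'],s['gripper_width'])
for n in('top','side'):
    c=robot.capture(n);cv2.imwrite(f'pics/{n}0.png',c['frame'][:,:,::-1]);pickle.dump(c,open(f'{n}0.pkl','wb'))
    print(c['intrinsics'],c['extrinsics'],c.keys())
E
```

```text
pics
0.0 [ 0.27615659 -0.56042976  0.23903079] [[ 4.41958426e-01 -8.97035441e-01 -4.08636892e-04]
 [-8.97034817e-01 -4.41958603e-01  1.06273157e-03]
 [-1.13390847e-03 -1.03121653e-04 -9.99999352e-01]] 0.09508366499225956
[[502.63636174   0.         279.58882124]
 [  0.         502.63636174 209.40569688]
 [  0.           0.           1.        ]] [[ 0.0085217  -0.99985907  0.01446414 -0.07942977]
 [ 0.98970942  0.01049961  0.14270606 -0.54121562]
 [-0.14283782  0.0130992   0.98965942 -1.32508674]
 [ 0.          0.          0.          1.        ]] dict_keys(['frame', 'intrinsics', 'extrinsics'])
[[479.88070329   0.         269.87660092]
 [  0.         479.88070329 213.33176329]
 [  0.           0.           1.        ]] [[-0.90718026 -0.42064419  0.00908015  0.44576645]
 [ 0.32982926 -0.69759446  0.63606181 -0.25441368]
 [-0.26122144  0.58001761  0.77158469 -1.01644772]
 [ 0.          0.          0.          1.        ]] dict_keys(['frame', 'intrinsics', 'extrinsics'])
```

View pics/top0.png

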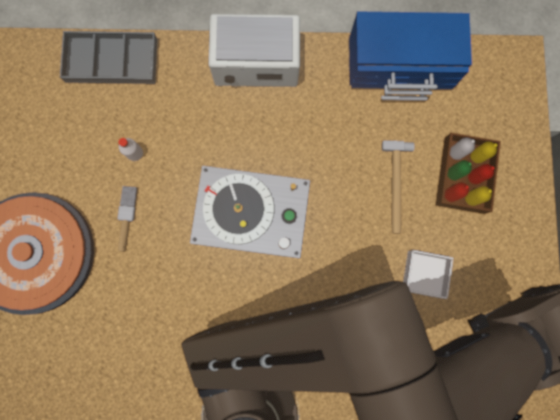

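View pics/side0.png

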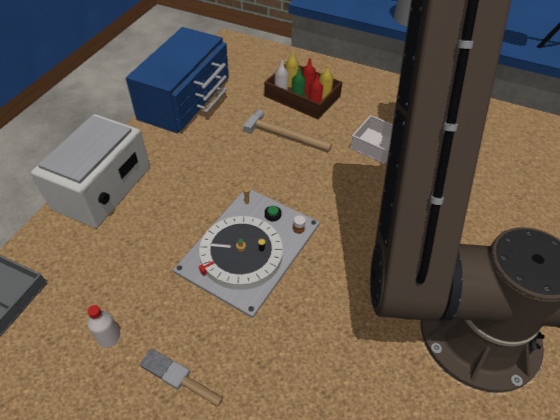

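The fixture is fully visible. In the top view the dial is at about (238,208), the stub at (243,223), the index at about (233,190), the red line at about (210,190) and the green button at (289,215). Next I'll zoom in and measure.

```bash
cat > h.py <<'E'
import numpy as np,cv2,pickle
def ray(c,u,v):
    K,E=c['intrinsics'],c['extrinsics'];R,t=E[:3,:3],E[:3,3]
    d=np.array([(u-K[0,2])/K[0,0],-(v-K[1,2])/K[1,1],-1.]);return -R.T@t,R.T@d
def p2w(c,u,v,z):
    o,d=ray(c,u,v);return o+d*(z-o[2])/d[2]
def w2p(c,p):
    K,E=c['intrinsics'],c['extrinsics'];q=E[:3,:3]@np.asarray(p)+E[:3,3]
    return np.array([K[0,2]+K[0,0]*q[0]/-q[2],K[1,2]-K[1,1]*q[1]/-q[2]])
def crop(c,u0,v0,u1,v1,s,fn):
    im=c['frame'][v0:v1,u0:u1,::-1];cv2.imwrite(fn,cv2.resize(im,None,fx=s,fy=s,interpolation=cv2.INTER_CUBIC))
E
python3 - <<'E'
from h import *
t=pickle.load(open('top0.pkl','rb'));s=pickle.load(open('side0.pkl','rb'))
crop(t,185,160,315,260,6,'pics/tc0.png');crop(s,170,180,330,320,4.5,'pics/sc0.png')
E
```

```text
(no output)
```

View pics/tc0.png

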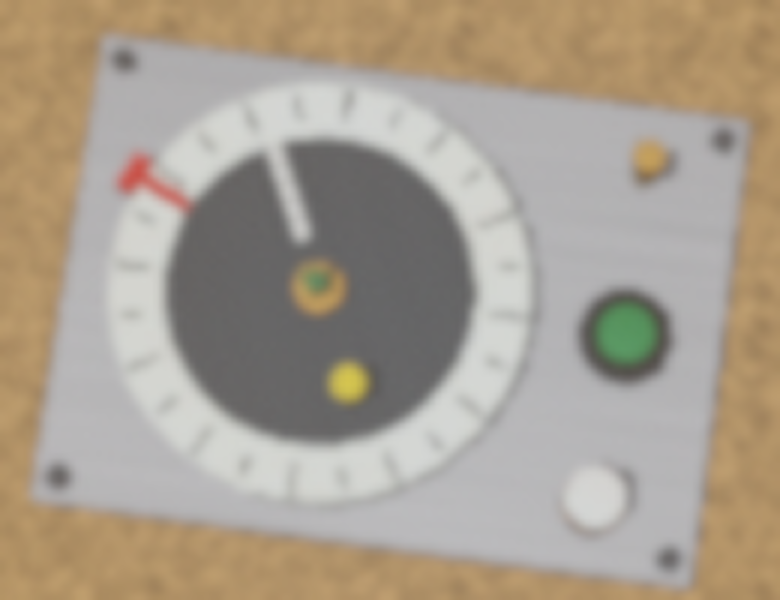

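View pics/sc0.png

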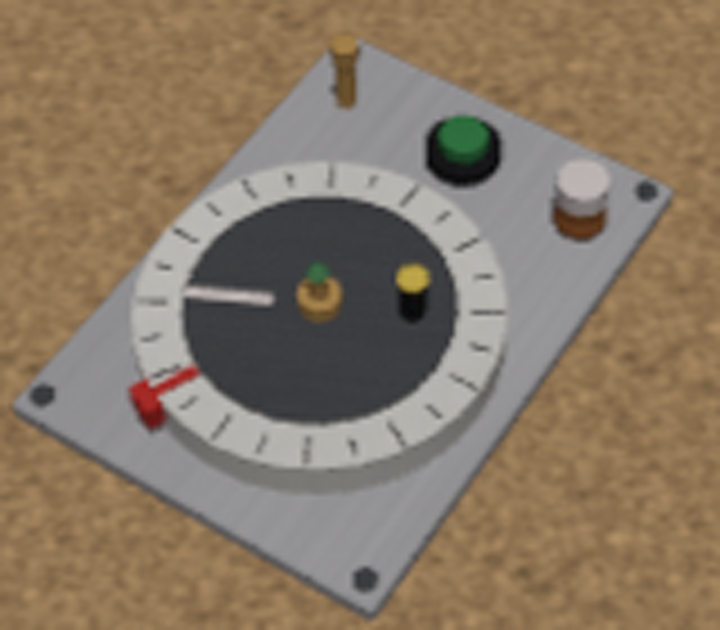

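```bash
cat >> h.py <<'E'
def measure(c):
    f=c['frame'];hsv=cv2.cvtColor(f,cv2.COLOR_RGB2HSV);H,S,V=cv2.split(hsv)
    def blobs(m,z,name):
        n,l,st,ce=cv2.connectedComponentsWithStats(m.astype(np.uint8))
        for i in range(1,n):
            if st[i,4]>=8: print(name,st[i,4],ce[i].round(1),p2w(c,*ce[i],z)[:2].round(4))
    roi=np.zeros(H.shape,bool);
    pc=w2p(c,ROI);u,v=pc.astype(int);roi[max(v-75,0):v+75,max(u-85,0):u+85]=1
    blobs(roi&((H<6)|(H>174))&(S>130)&(V>90),.038,'red')
    blobs(roi&(H>24)&(H<34)&(S>130)&(V>100),.070,'yellow')
    blobs(roi&(H>45)&(H<80)&(S>80)&(V>40),.036,'green')
ROI=(.57,.05,.04)
E
python3 - <<'E'
from h import *
t=pickle.load(open('top0.pkl','rb'));s=pickle.load(open('side0.pkl','rb'))
import h
h.ROI=p2w(t,245,208,.04);print(h.ROI)
measure(t);measure(s)
for n,c in(('t',t),('s',s)):
    def P(x,y,z): 
        if n=='t': u,v=185+(x+.5)/6-.5,160+(y+.5)/6-.5
        else: u,v=170+(x+.5)/4.5-.5,180+(y+.5)/4.5-.5
        return p2w(c,u,v,z)[:2].round(4)
    if n=='t': L=dict(ringL=(106,292,.038),ringR=(531,290,.038),ringT=(332,80,.038),ringB=(312,503,.038),idx_out=(272,143,.04),idx_in=(303,240,.04),red_in=(188,207,.038),red_out=(133,172,.038),stub=(347,382,.07),btn=(627,334,.036),jar=(596,495,.038),dop=(650,156,.05),TL=(104,38,.014),TR=(749,118,.014),BR=(690,587,.014),BL=(30,498,.014),post=(320,282,.071))
    else: L=dict(idx_out=(185,293,.04),idx_in=(272,299,.04),red_in=(198,372,.038),stub=(412,277,.07),btn=(464,137,.036),jar=(582,180,.038),dop=(345,46,.05),ringL=(132,302,.038),ringR=(507,310,.038),post=(318,270,.071))
    for k,v in L.items(): print(n,k,P(*v))
E
```

```text
[0.54471912 0.01959152 0.04      ]
red 9 [207.1 188.6] [0.5975 0.124 ]
yellow 22 [242.9 223.3] [0.4994 0.0228]
green 69 [289. 215.] [ 0.5274 -0.1   ]
red 66 [204.1 267.8] [0.5952 0.1255]
green 102 [272.6 210.5] [ 0.5274 -0.0927]
green 15 [240.3 240.3] [0.5576 0.022 ]
t ringL [0.5431 0.1355]
t ringR [ 0.5461 -0.0566]
t ringT [0.6421 0.0354]
t ringB [0.4486 0.0405]
t idx_out [0.6121 0.062 ]
t idx_in [0.5675 0.0469]
t red_in [0.5825 0.0996]
t red_out [0.5984 0.125 ]
t stub [0.4996 0.024 ]
t btn [ 0.5267 -0.1002]
t jar [ 0.4534 -0.0867]
t dop [ 0.6061 -0.1097]
t TL [0.6661 0.1435]
t TR [ 0.6316 -0.1572]
t BR [ 0.4138 -0.1303]
t BL [0.4514 0.1706]
t post [0.5438 0.0367]
s idx_out [0.6121 0.0651]
s idx_in [0.57   0.0494]
s red_in [0.5833 0.1035]
s stub [0.5016 0.026 ]
s btn [ 0.5276 -0.094 ]
s jar [ 0.4571 -0.0922]
s dop [ 0.6105 -0.115 ]
s ringL [0.6347 0.0804]
s ringR [0.4589 0.003 ]
s post [0.5456 0.0428]
```

Both views agree after checking against the given sizes. The ring centre is near (0.5455, 0.040), the index is at about 19° in world and the target at about 58.6°. That means turning the dial about +39.5° (CCW). I'll close the fingers and move above a point behind the stub.

Call:
step_arm:
  targets:
    - [[-0.023,-0.023,0],[0,0,-1.3],0]
    - [[-0.046,-0.045,0],[0,0,-2.6],0]
    - [[-0.069,-0.068,0],[0,0,-3.8],0]
    - [[-0.092,-0.09,0],[0,0,-5.1],0]
    - [[-0.115,-0.113,0],[0,0,-6.4],0]
    - [[-0.138,-0.136,0],[0,0,-7.7],0]
    - [[-0.161,-0.158,0],[0,0,-9],0]
    - [[-0.183,-0.181,0],[0,0,-10],0]
    - [[-0.206,-0.203,0],[0,0,-11.5],0]
    - [[-0.229,-0.226,0],[0,0,-12.8],0]
  newtons: 10

```text
time: 0.93
tool_pos: [0.3777, -0.2536, 0.2392]
eef_rot: [[0.63, -0.776, -0.001], [-0.776, -0.63, 0.001], [-0.001, -0.0, -1.0]]
contact_force: [0.7, 0.2, 0.4]
gripper_width: 0.0341
```

Call:
step_arm:
  targets:
    - [[-0.017,-0.027,0],[0,0,0],0]
    - [[-0.035,-0.054,0],[0,0,0],0]
    - [[-0.052,-0.081,0],[0,0,0],0]
    - [[-0.069,-0.108,0.01],[0,0,0],0]
    - [[-0.086,-0.135,0.02],[0,0,0],0]
    - [[-0.104,-0.162,0.04],[0,0,0],0]
    - [[-0.121,-0.189,0.06],[0,0,0],0]
    - [[-0.138,-0.216,0.08],[0,0,0],0]
    - [[-0.155,-0.243,0.089],[0,0,0],0]
    - [[-0.1726,-0.2702,0.089],[0,0,0],0]

```text
time: 1.77
tool_pos: [0.4779, 0.0524, 0.1484]
eef_rot: [[0.63, -0.776, -0.004], [-0.776, -0.63, 0.001], [-0.004, 0.003, -1.0]]
contact_force: [-0.1, -0.5, 0.1]
gripper_width: 0.0005
```

```bash
python3 - <<'E'
from h import *
from rig import robot
for n in('top','side'):
    c=robot.capture(n);pickle.dump(c,open(f'{n}1.pkl','wb'))
    if n=='top': crop(c,165,130,325,270,4,'pics/t1.png')
    else: crop(c,150,120,350,320,3,'pics/s1.png')
s=robot.get_state();print(s['time'],s['tool_pos'],s['gripper_width'],s['contact_force'])
E
```

```text
1.8667 [0.47922544 0.05399392 0.14981349] 0.00013910610554613456 [-0.33073025 -0.60336021 -1.21081421]
```

View pics/s1.png

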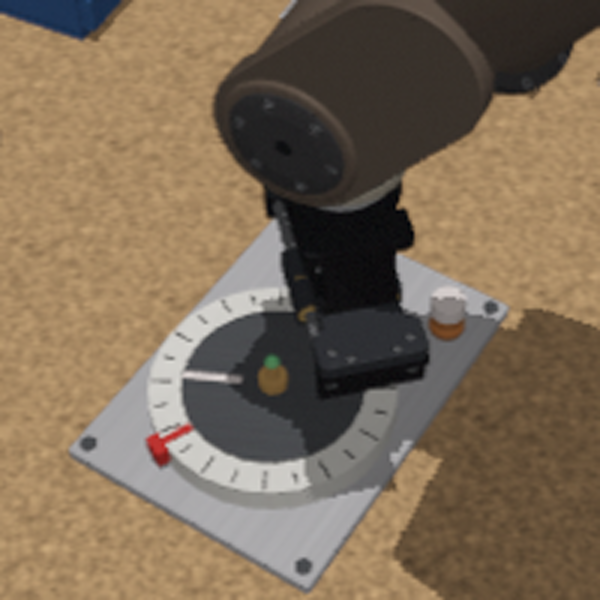

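View pics/t1.png

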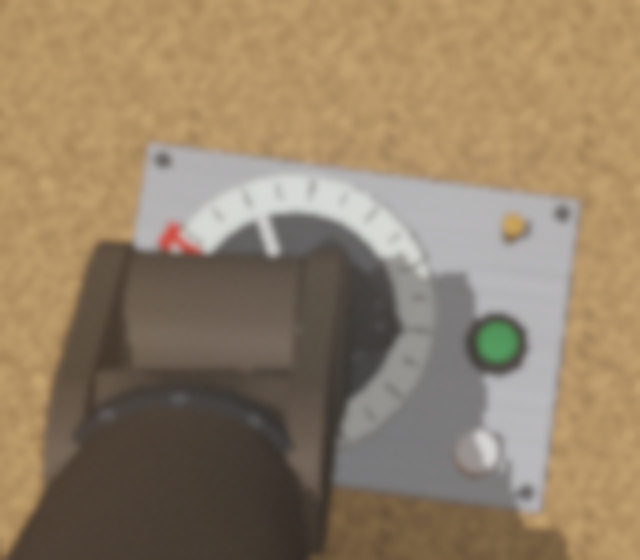

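```bash
python3 - <<'E'
from h import *
c=pickle.load(open('side1.pkl','rb'))
for z in (.125,.15,.203,.25):
    print(z,(w2p(c,(.479,.054,z))-[150,120])*3)
print(-c['extrinsics'][:3,:3].T@c['extrinsics'][:3,3])
print((w2p(c,(.5001,.0244,.07))-[150,120])*3)
crop(c,220,180,300,260,8,'pics/s1b.png')
E
```

```text
0.125 [344.9286113  357.51221437]
0.15 [344.97207349 335.99692219]
0.203 [345.07002832 287.50587245]
0.25 [345.16420017 240.88753443]
[0.22278566 0.59958907 0.94205069]
[336.22223179 362.67473431]
```

View pics/s1b.png

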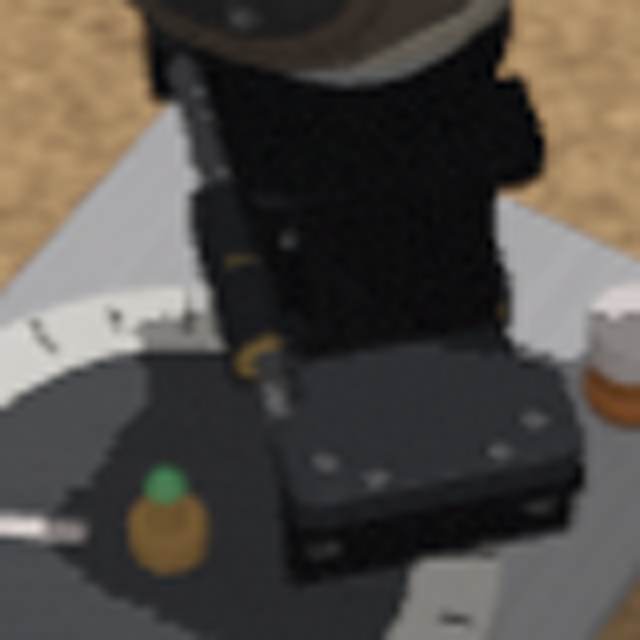

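Call:
step_arm:
  targets:
    - [[0,0.0012,0.01],[0,0,0],0]
    - [[0,0.0024,0.02],[0,0,0],0]
    - [[0,0.0024,0.03],[0,0,0],0]
    - [[0,0.0024,0.04],[0,0,0],0]
    - [[0,0.0024,0.05],[0,0,0],0]
    - [[0,0.0024,0.06],[0,0,0],0]
    - [[0,0.0024,0.067],[0,0,0],0]
    - [[0,0.0024,0.0735],[0,0,0],0]
    - [[0,0.0024,0.0735],[0,0,0],0]
    - [[0,0.0024,0.0735],[0,0,0],0]

```text
time: 2.7
tool_pos: [0.4772, 0.0524, 0.0762]
eef_rot: [[0.633, -0.774, -0.002], [-0.774, -0.633, 0.001], [-0.002, 0.0, -1.0]]
contact_force: [-0.5, 0.6, -0.6]
gripper_width: 0.0003
```

Call:
step_arm:
  targets:
    - [[0.004,0,0],[0,0,0],0]
    - [[0.008,0,0],[0,0,0],0]
    - [[0.011,0,0],[0,0,0],0]
    - [[0.013,0,0],[0,0,0],0]
    - [[0.0145,0,0],[0,0,0],0]
    - [[0.016,0,0],[0,0,0],0]
    - [[0.0175,0,0],[0,0,0],0]
    - [[0.019,0.0005,0],[0,0,0],0]
    - [[0.021,0.001,0],[0,0,0],0]
    - [[0.023,0.001,0],[0,0,0],0]

```text
time: 3.53
tool_pos: [0.4905, 0.0339, 0.0761]
eef_rot: [[0.633, -0.774, -0.003], [-0.774, -0.633, 0.002], [-0.003, 0.001, -1.0]]
contact_force: [-4.4, 1.8, 2.6]
gripper_width: 0.0006
```

```bash
cat > look.py <<'E'
from h import *
from rig import robot
import sys
k=sys.argv[1]
for n in('top','side'):
    c=robot.capture(n);pickle.dump(c,open(f'{n}{k}.pkl','wb'))
    if n=='top': a=cv2.resize(c['frame'][150:250,180:310,::-1],None,fx=4,fy=4,interpolation=cv2.INTER_CUBIC)
    else: b=cv2.resize(c['frame'][190:310,160:280,::-1],(400,400),interpolation=cv2.INTER_CUBIC)
o=np.zeros((400,800,3),np.uint8);o[:,:400]=a[:,:400];o[:,400:]=b
cv2.imwrite(f'pics/l{k}.png',o)
s=robot.get_state();print(s['time'],s['tool_pos'],s['gripper_width'],s['contact_force'])
E
python3 look.py 2
```

```text
3.6333 [0.49079942 0.03381758 0.07610911] 0.0003289098734955882 [-1.63749603  0.59797701 -1.246412  ]
```

View pics/l2.png

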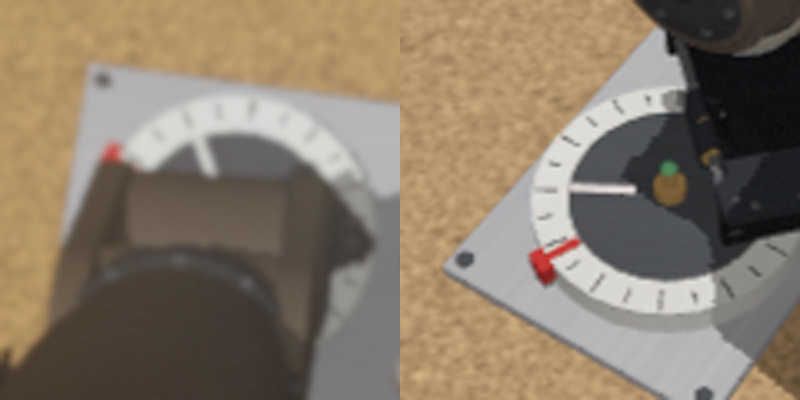

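The index has moved a few degrees with light contact force. I'll continue, following the arc.

Call:
step_arm:
  targets:
    - [[0.002,0.0005,0],[0,0,0],0]
    - [[0.004,0.0007,0],[0,0,0],0]
    - [[0.006,0.001,0],[0,0,0],0]
    - [[0.008,0.001,0],[0,0,0],0]
    - [[0.01,0.0012,0],[0,0,0],0]
    - [[0.012,0.001,0],[0,0,0],0]
    - [[0.014,0.001,0],[0,0,0],0]
    - [[0.016,0.0008,0],[0,0,0],0]
    - [[0.018,0.0005,0],[0,0,0],0]
    - [[0.019,0.0003,0],[0,0,0],0]

```text
time: 4.47
tool_pos: [0.503, 0.0187, 0.0761]
eef_rot: [[0.633, -0.774, -0.002], [-0.774, -0.633, 0.001], [-0.002, 0.001, -1.0]]
contact_force: [-2.4, 0.4, -0.3]
gripper_width: 0.0003
```

```bash
python3 look.py 3
```

```text
4.5667 [0.50299986 0.0187678  0.07610152] 0.0006850073810648481 [-0.49065839 -0.3036403  -0.41300565]
```

View pics/l3.png

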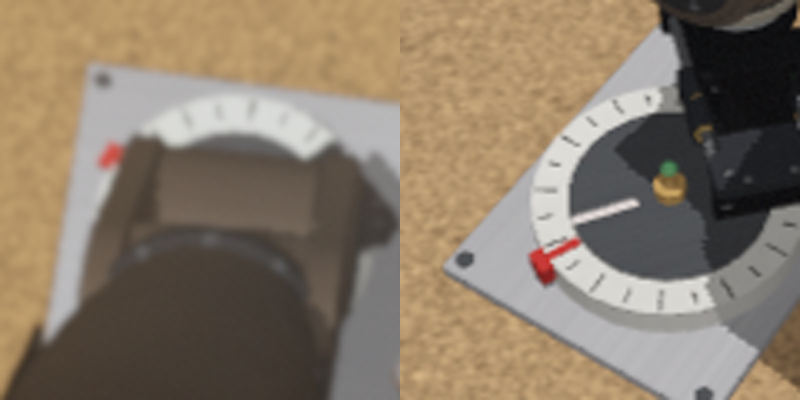

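```bash
cat > pol.py <<'E'
from h import *
def prof(c,C):
    f=c['frame'].astype(np.float32);th=np.deg2rad(np.arange(0,100,.25))
    def samp(r,z):
        P=np.array([w2p(c,(C[0]+r*np.cos(a),C[1]+r*np.sin(a),z)) for a in th],np.float32)
        return cv2.remap(f,P[:,0][None],P[:,1][None],cv2.INTER_LINEAR)[0]
    out={}
    for r in(.03,.04,.05,.06,.066):
        w=np.clip(samp(r,.04).min(1)-110,0,None);out['i%d'%(r*1000)]=round(float((w*np.rad2deg(th)).sum()/max(w.sum(),1e-6)),1)
    for r in(.077,.083,.09):
        v=samp(r,.038);w=np.clip(v[:,0]-v[:,1]-40,0,None);out['r%d'%(r*1000)]=round(float((w*np.rad2deg(th)).sum()/max(w.sum(),1e-6)),1)
    return out
if __name__=='__main__':
    import sys
    for k in sys.argv[1:]:
        c=pickle.load(open(f'side{k}.pkl','rb'))
        for C in((.5465,.042),): print(k,C,prof(c,C))
    c=pickle.load(open('top0.pkl','rb'));print('top0',prof(c,(.5455,.0385)))
E
python3 pol.py 0 2 3
```

```text
0 (0.5465, 0.042) {'i30': 17.9, 'i40': 17.8, 'i50': 18.5, 'i60': 18.3, 'i66': 18.3, 'r77': 57.6, 'r83': 57.8, 'r90': 57.8}
2 (0.5465, 0.042) {'i30': 20.7, 'i40': 21.1, 'i50': 21.6, 'i60': 21.6, 'i66': 21.6, 'r77': 57.6, 'r83': 57.8, 'r90': 57.8}
3 (0.5465, 0.042) {'i30': 44.4, 'i40': 44.8, 'i50': 45.1, 'i60': 44.9, 'i66': 45.1, 'r77': 57.6, 'r83': 57.8, 'r90': 57.8}
top0 {'i30': 19.8, 'i40': 19.5, 'i50': 19.4, 'i60': 19.4, 'i66': 18.8, 'r77': 58.5, 'r83': 58.5, 'r90': 58.6}
```

Index is at 45.0° and red at 57.7° in the same view, so 12.8° remain. That is about 10 mm of push. I'll do most of it slowly.

Call:
step_arm:
  targets:
    - [[0.0015,-0.0003,0],[0,0,0],0]
    - [[0.003,-0.0005,0],[0,0,0],0]
    - [[0.0045,-0.0008,0],[0,0,0],0]
    - [[0.006,-0.001,0],[0,0,0],0]
    - [[0.007,-0.0014,0],[0,0,0],0]
    - [[0.008,-0.0017,0],[0,0,0],0]
    - [[0.0085,-0.002,0],[0,0,0],0]
    - [[0.009,-0.002,0],[0,0,0],0]
    - [[0.009,-0.002,0],[0,0,0],0]
    - [[0.009,-0.002,0],[0,0,0],0]

```text
time: 5.4
tool_pos: [0.5104, 0.0131, 0.0761]
eef_rot: [[0.633, -0.774, -0.001], [-0.774, -0.633, 0.001], [-0.002, 0.0, -1.0]]
contact_force: [-1.1, 0.1, 0.1]
gripper_width: 0.0007
```

```bash
python3 look.py 4; python3 pol.py 4
```

```text
5.5 [0.51037916 0.01307498 0.07608731] 0.000640978455674463 [-1.85554975  0.16611661  0.43746196]
4 (0.5465, 0.042) {'i30': 55.5, 'i40': 56.2, 'i50': 56.3, 'i60': 56.1, 'i66': 56.3, 'r77': 57.6, 'r83': 57.8, 'r90': 57.8}
top0 {'i30': 19.8, 'i40': 19.5, 'i50': 19.4, 'i60': 19.4, 'i66': 18.8, 'r77': 58.5, 'r83': 58.5, 'r90': 58.6}
```

View pics/l4.png

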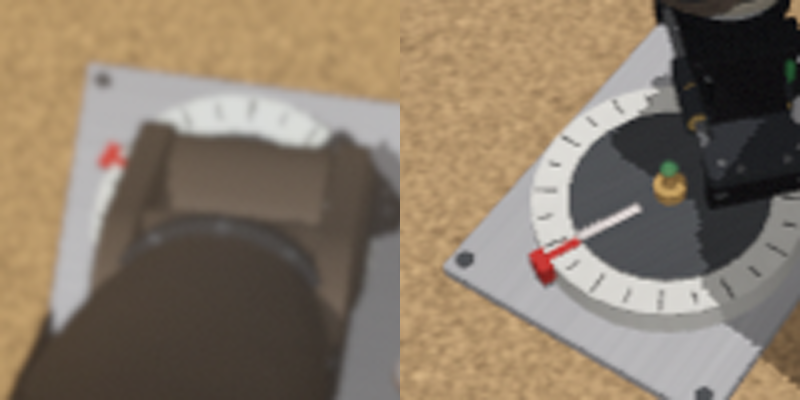

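The index is about 1.5° short, which is 1.2 mm of push. I'll nudge it the rest of the way.

Call:
step_arm:
  targets:
    - [[0.0004,-0.0001,0],[0,0,0],0]
    - [[0.0008,-0.0002,0],[0,0,0],0]
    - [[0.0011,-0.0003,0],[0,0,0],0]
    - [[0.0011,-0.0003,0],[0,0,0],0]
    - [[0.0011,-0.0003,0],[0,0,0],0]
    - [[0.0011,-0.0003,0],[0,0,0],0]
    - [[0.0011,-0.0003,0],[0,0,0],0]
    - [[0.0011,-0.0003,0],[0,0,0],0]
    - [[0.0011,-0.0003,0],[0,0,0],0]
    - [[0.0011,-0.0003,0],[0,0,0],0]

```text
time: 6.33
tool_pos: [0.5113, 0.0124, 0.0761]
eef_rot: [[0.633, -0.774, -0.001], [-0.774, -0.633, 0.001], [-0.002, 0.0, -1.0]]
contact_force: [-0.7, 0.1, -0.0]
gripper_width: 0.0005
```

```bash
python3 look.py 5; python3 pol.py 5
```

```text
6.4333 [0.51130821 0.01238387 0.07613259] 0.0003820347088552245 [-1.27907167  0.917289   -0.47557545]
5 (0.5465, 0.042) {'i30': 56.2, 'i40': 57.3, 'i50': 57.5, 'i60': 57.6, 'i66': 57.8, 'r77': 57.6, 'r83': 57.8, 'r90': 57.8}
top0 {'i30': 19.8, 'i40': 19.5, 'i50': 19.4, 'i60': 19.4, 'i66': 18.8, 'r77': 58.5, 'r83': 58.5, 'r90': 58.6}
```

The index reads 57.7°, the same as the red line. Now I back straight off along the tool's -x and lift.

Call:
step_arm:
  targets:
    - [[-0.004,0,0],[0,0,0],0]
    - [[-0.008,0,0],[0,0,0],0]
    - [[-0.012,0,0],[0,0,0],0]
    - [[-0.014,0,0],[0,0,0],0]
    - [[-0.014,0,-0.01],[0,0,0],0]
    - [[-0.014,0,-0.022],[0,0,0],0]
    - [[-0.014,0,-0.036],[0,0,0],0]
    - [[-0.014,0,-0.05],[0,0,0],0]
    - [[-0.014,0,-0.06],[0,0,0],0]
    - [[-0.014,0,-0.06],[0,0,0],0]

```text
time: 7.27
tool_pos: [0.5034, 0.0231, 0.1384]
eef_rot: [[0.633, -0.774, 0.002], [-0.774, -0.633, 0.001], [0.001, -0.002, -1.0]]
contact_force: [0.1, 0.5, 0.1]
gripper_width: 0.0006
```

```bash
python3 look.py 6; python3 pol.py 6
```

```text
7.3667 [0.5026112  0.0231534  0.13644004] 0.0004502855087601986 [ 0.14043191 -0.32932142 -0.26485845]
6 (0.5465, 0.042) {'i30': 56.2, 'i40': 57.4, 'i50': 57.5, 'i60': 57.7, 'i66': 57.8, 'r77': 57.6, 'r83': 57.8, 'r90': 57.8}
top0 {'i30': 19.8, 'i40': 19.5, 'i50': 19.4, 'i60': 19.4, 'i66': 18.8, 'r77': 58.5, 'r83': 58.5, 'r90': 58.6}
```

View pics/l6.png

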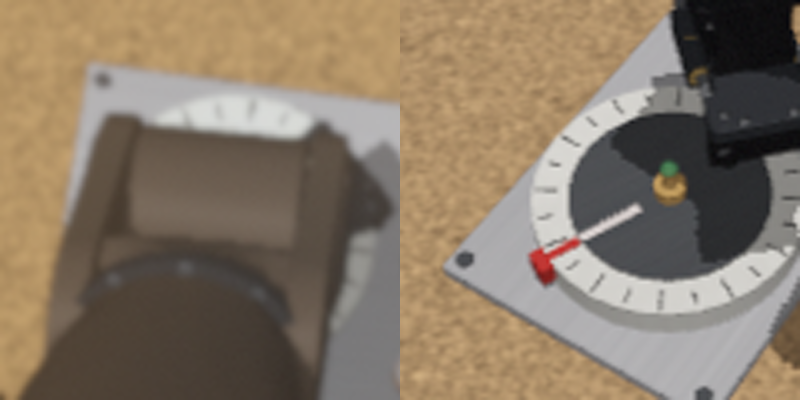

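The index stays on the red line after release. Next I move over the button at (0.528, -0.098).

Call:
step_arm:
  targets:
    - [[0.015,0.008,0],[0,0,0],0]
    - [[0.03,0.016,0],[0,0,0],0]
    - [[0.045,0.024,0],[0,0,0],0]
    - [[0.06,0.032,0],[0,0,0],0]
    - [[0.075,0.04,0],[0,0,0],0]
    - [[0.09,0.048,0],[0,0,0],0]
    - [[0.105,0.055,0],[0,0,0],0]
    - [[0.11,0.057,0],[0,0,0],0]
    - [[0.11,0.057,0.01],[0,0,0],0]
    - [[0.11,0.057,0.02],[0,0,0],0]

```text
time: 8.2
tool_pos: [0.5278, -0.0977, 0.1152]
eef_rot: [[0.633, -0.774, -0.001], [-0.774, -0.633, 0.001], [-0.002, -0.0, -1.0]]
contact_force: [0.5, 0.0, -1.4]
gripper_width: 0.0008
```

```bash
python3 look.py 7; python3 pol.py 7; python3 - <<'E'
from h import *
a=pickle.load(open('top7.pkl','rb'));b=pickle.load(open('side7.pkl','rb'))
o=np.hstack([cv2.resize(c['frame'][y:y+150,x:x+150,::-1],(400,400)) for c,x,y in((a,185,140),(b,190,150))])
cv2.imwrite('pics/b7.png',o)
E
```

```text
8.3 [ 0.52688973 -0.09697726  0.11405268] 0.0008133725371574742 [0.12343378 0.3927338  0.37573092]
7 (0.5465, 0.042) {'i30': 56.2, 'i40': 57.4, 'i50': 57.5, 'i60': 57.6, 'i66': 57.8, 'r77': 57.6, 'r83': 57.8, 'r90': 57.8}
top0 {'i30': 19.8, 'i40': 19.5, 'i50': 19.4, 'i60': 19.4, 'i66': 18.8, 'r77': 58.5, 'r83': 58.5, 'r90': 58.6}
```

View pics/b7.png

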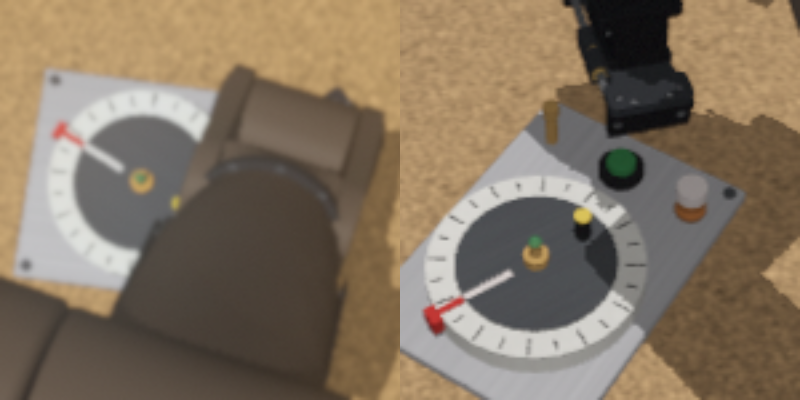

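Both views show the line set. Now I press. The tip should meet the button at TCP z ≈ 0.061 and bottom out at 0.055.

Call:
step_arm:
  targets:
    - [[0,0.001,0.01],[0,0,0],0]
    - [[0,0.001,0.02],[0,0,0],0]
    - [[0,0.001,0.03],[0,0,0],0]
    - [[0,0.001,0.04],[0,0,0],0]
    - [[0,0.001,0.045],[0,0,0],0]
    - [[0,0.001,0.049],[0,0,0],0]
    - [[0,0.001,0.052],[0,0,0],0]
    - [[0,0.001,0.054],[0,0,0],0]
    - [[0,0.001,0.055],[0,0,0],0]
    - [[0,0.001,0.056],[0,0,0],0]

```text
time: 9.13
tool_pos: [0.5259, -0.0974, 0.0583]
eef_rot: [[0.633, -0.774, -0.004], [-0.774, -0.633, 0.002], [-0.004, 0.001, -1.0]]
contact_force: [-0.4, 1.1, 4.0]
gripper_width: 0.0004
```

Call:
step_arm:
  targets:
    - [[0,0,0.001],[0,0,0],0]
    - [[0,0,0.002],[0,0,0],0]
    - [[0,0,0.003],[0,0,0],0]
    - [[0,0,0.0035],[0,0,0],0]
    - [[0,0,0.004],[0,0,0],0]
    - [[0,0,0.0045],[0,0,0],0]
    - [[0,0,0.0045],[0,0,0],0]
    - [[0,0,0.0045],[0,0,0],0]
    - [[0,0,0.0045],[0,0,0],0]
    - [[0,0,0.0045],[0,0,0],0]

```text
time: 9.97
tool_pos: [0.5259, -0.0974, 0.055]
eef_rot: [[0.633, -0.774, -0.003], [-0.774, -0.634, 0.002], [-0.004, 0.001, -1.0]]
contact_force: [-5.5, 1.5, 20.1]
gripper_width: 0.0008
```

```bash
python3 look.py 8; python3 pol.py 8
```

```text
10.0667 [ 0.52594397 -0.0974484   0.05503453] 0.00040199578768347887 [-5.70789549  1.8038489  19.79805753]
8 (0.5465, 0.042) {'i30': 56.2, 'i40': 57.4, 'i50': 57.5, 'i60': 57.7, 'i66': 57.8, 'r77': 57.6, 'r83': 57.8, 'r90': 57.8}
top0 {'i30': 19.8, 'i40': 19.5, 'i50': 19.4, 'i60': 19.4, 'i66': 18.8, 'r77': 58.5, 'r83': 58.5, 'r90': 58.6}
```

The button has bottomed out: TCP z is 0.055 and the force is 20 N, well over the 5 N needed. Now I release and lift clear.

Call:
step_arm:
  targets:
    - [[0,0,-0.003],[0,0,0],0]
    - [[0,0,-0.006],[0,0,0],0]
    - [[0,0,-0.01],[0,0,0],0]
    - [[0,0,-0.02],[0,0,0],0]
    - [[0,0,-0.035],[0,0,0],0]
    - [[0,0,-0.05],[0,0,0],0]
    - [[0,0,-0.07],[0,0,0],0]
    - [[0,0,-0.09],[0,0,0],0]
    - [[0,0,-0.11],[0,0,0],0]
    - [[0,0,-0.12],[0,0,0],0]

```text
time: 10.9
tool_pos: [0.5269, -0.0979, 0.1776]
eef_rot: [[0.633, -0.774, -0.0], [-0.774, -0.633, 0.001], [-0.001, -0.001, -1.0]]
contact_force: [0.4, -0.5, 0.2]
gripper_width: 0.0007
```

Call:
step_arm:
  targets:
    - [[0.015,0.01,0],[0,0,0],0]
    - [[0.03,0.02,0],[0,0,0],0]
    - [[0.05,0.03,0],[0,0,0],0]
    - [[0.07,0.04,0],[0,0,0],0]
    - [[0.09,0.05,0],[0,0,0],0]
    - [[0.11,0.06,0],[0,0,0],0]
    - [[0.13,0.07,0],[0,0,0],0]
    - [[0.14,0.08,0],[0,0,0],0]
    - [[0.14,0.08,0],[0,0,0],0]
    - [[0.14,0.08,0],[0,0,0],0]

```text
time: 11.73
tool_pos: [0.5532, -0.257, 0.1771]
eef_rot: [[0.633, -0.775, -0.001], [-0.775, -0.633, 0.002], [-0.002, -0.0, -1.0]]
contact_force: [0.3, 0.7, 0.0]
gripper_width: 0.0005
```

```bash
python3 look.py 9; python3 pol.py 9; python3 - <<'E'
from h import *
from pol import prof
a=pickle.load(open('top9.pkl','rb'));b=pickle.load(open('side9.pkl','rb'))
print('top9',prof(a,(.5455,.0385)))
o=np.hstack([cv2.resize(c['frame'][y:y+150,x:x+150,::-1],(400,400)) for c,x,y in((a,185,140),(b,190,150))])
cv2.imwrite('pics/b9.png',o)
E
```

```text
11.8333 [ 0.55339434 -0.25603298  0.17735653] 0.0003260835820204969 [0.14743198 0.18878475 0.20761626]
9 (0.5465, 0.042) {'i30': 56.3, 'i40': 57.4, 'i50': 57.5, 'i60': 57.7, 'i66': 57.8, 'r77': 57.6, 'r83': 57.8, 'r90': 57.8}
top0 {'i30': 19.8, 'i40': 19.5, 'i50': 19.4, 'i60': 19.4, 'i66': 18.8, 'r77': 58.5, 'r83': 58.5, 'r90': 58.6}
top9 {'i30': 59.3, 'i40': 58.5, 'i50': 58.6, 'i60': 58.6, 'i66': 46.7, 'r77': 58.5, 'r83': 58.5, 'r90': 58.6}
```

View pics/b9.png

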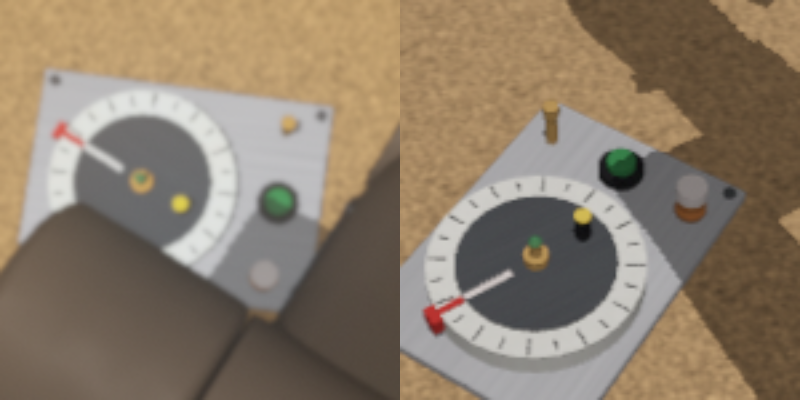

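Both views put the index on the red line (57.7° against 57.7° from the side, 58.6° against 58.5° from the top). The button is up, the dop and jar haven't moved, and the arm is clear, so I'm handing in.

```bash
python3 -c "
from rig import robot
print(robot.sign_off())"
```

```text
the job is handed in; nothing more can be done
None
```

I turned the dial about 39.5° counter-clockwise by pushing the stub with the closed fingertips. I then backed off, pressed the lock button to its stop and released it. The job was handed in at about 12 s of the 56 s allowed; sign-off gives no verdict.

- **Alignment:** after release the index line matched the red line within about 0.2° in both cameras at mid-radius. One top-view sample at 66 mm radius read 46.7°, far off the others. I put that down to the red line and white ring spilling into that sample, because the picture and the samples at 40 to 60 mm agree with the red line. The side-view sample at 30 mm also read low (56.3°), near the inner end of the line.
- **Forces:** the wrist readings I took during the push stayed at about 5 N or less. They were only read at the end of each move, so peaks in between were not seen.
- **Button:** it bottomed out at 20 N with the tool at z = 0.055 m, and the last pictures show it up again.
- **Bystanders:** the dop and jar look unmoved in the last pictures. I did not re-check the hammer, brush, tub and oil, but no reading or picture suggested the arm had touched them.

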